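# Back a vial carousel up one notch past its ratchet pawl

### The arm

A 6-joint arm with a two-finger parallel gripper is mounted at the origin on a cart in front of the work surface, level with it; the furniture and walls round the work are solid. World frame = base frame: x ahead of the robot, y to its left, z up, the work surface at z = 0. Lengths are in m, angles in rad, forces in N, time in s.
With the tool pointing down it reaches from about 0.15 to 0.775 m from the base axis. Payload 6.1 kg.
Tool frame: the origin (TCP) lies midway between the tips of the shut fingers; the grasp point (between the pads) lies 19 mm behind it (env.tcp_to_grasp is the distance from the TCP to the grasp point, in m); y points along the fingers, z is the direction in which the jaws open and shut, and the axes are right-handed (so a half turn about y gives the same grasp; the last joint's range is limited). The gripper opens to 85 mm and grips with 20 to 120 N. Pads are 22 mm wide; open, the fingers measure 114 mm over their backs; the gripper's body (76 mm by 85 mm) begins 54 mm behind the grasp point. The pads swing forward as they close: fully open they stand 13 mm farther back than shut.
Start: joints at [-1.213, 0.126, -0.04, 1.405, 0, 1.571], TCP at [0.184, -0.492, 0.231] pointing down, gripper open.
Joint ranges: [-2.72, 2.72], [-0.95, 1.95], [-1.27, 1.35], [-1.78, 2.02], [-1.46, 1.47], [-3.14, 3.14]. Speed limits (rad/s): [2.39, 2.39, 3.01, 3.14, 3.14, 3.14].

### API

Orientations are given as a unit quaternion [w, x, y, z].
In Python, from plant import env gives the robot as it stands.
- The arm moves only by the tool play_rows, never from a script. Its argument "targets" is a list of rows, each a list of 7 numbers: the gripper's target within -1 to 1 (fully open at 1, half-way at 0, shut at -1), then the shift along the world's x, y, z in mm, then the turn, a rotation vector about the world's x, y, z in degrees. In form: [[gripper, x, y, z, rx, ry, rz], ...]. A call has 1 to 5 rows; each row shifts and turns the pose as measured when the row begins; what a row does not reach is not made up. A row lasts 1/8 s, in which the tool goes at most 62.5 mm and 10.7 degrees, less where a joint would pass 70% of its speed; a pose out of reach is approached as far as the arm can. A call is refused whole if a number of a shift passes 62.5 or a number of a turn 10.7, either way. A call with a gripper value outside its range is refused whole. The fingers move at their own pace and stop on an object; "squeeze" is the grip in N (left out, the last holds). Time passes only in rows, so rows that do not move let the fingers close. It gives the time, the measured TCP pose, the force and the opening at its end, in the units of the state.
- env.sense(): the state, without advancing time (a new reading comes with each control period).
- env.camera(name): name is "scene" or "top" or "wrist"; returns a dict with "frame" (400x640x3 uint8, red, green, blue), "range_z" (400x640 float32, m along the optical axis (not along the pixel's ray), 0 where there is no reading), "vertical_fov" (degrees; the focal length in pixels is half the picture's height over the tangent of half this angle, whatever the lens; pixels are square), "cx", "cy" (the principal point, pixels), "pose" (4x4, takes a point from camera to world coordinates). Camera axes: x right, y up, looking along -z (the intrinsics and any distortion apply to the point x, -y, -z); pixel columns grow to the right and rows downward; lengths in m; the calibration is good to about 2 mm. A picture is of the moment at which its call begins.
- env.close_job(): hands the job in, once; it reports no verdict.
The state is a dict: "time": time; "joints": joint angles; "dq": joint speeds; "tau": joint torques, N m; "tcp_pos": TCP position; "orientation": TCP orientation; "contact_force": force on the tool from outside, world axes, zero at the start; "ft_torque": the same for the moment, N m; "grip_width": finger opening in m.
Only numpy, scipy, OpenCV 4.12 (cv2) and the standard library are available. Lean on these libraries where they do the work, as an engineer would, in place of code of your own. Each camera call takes 0.05 s, during which the arm holds its last target. There are 200 camera calls.

### The job

The hand-indexed vial carousel on the desk was advanced one place too far, so a vial has passed the code reader unread. With a fingertip (nothing needs to be grasped or lifted), push the pawl's ball-ended thumb lever over so that the pawl lifts out of the ratchet teeth and stays thrown back, push the carousel backward (clockwise seen from above) by one notch with one of its finger posts, then push the lever over again so that the pawl drops fully into that notch. Leave the vials in their pockets and the things round about where they are.

Things in the scene. Friction and masses are not known exactly. Their poses are not given: they have to be found in the camera images.
- carousel_base: Grey round base, fixed to the desk: 250 mm diameter, 14 mm high. Origin under its centre, on the carousel's vertical axis; z up, x points from the pawl side towards the reader column (at x = 113 mm; its arm at 116 to 132 mm height reaches in to x = 37 mm, the round reader at x = 52 mm hangs down to 91 mm). The pawl is at its -x side.
- carousel (a joint): Turn of the carousel about the vertical, rad: 0 at the start, growing counter-clockwise from above (forward). Backward is clockwise, negative; one notch = 30 degrees = 0.524 rad. Turns stiffly (0.12 N m, 1.6 N at a post) and stays where left. The engaged pawl stops backward turning after about 0.05 rad of play; forward turning clicks past it.
- carousel_hub (a point): Top of the small steel hub knob on the carousel's axis, 48 mm above the desk. The aluminium disc round it is 200 mm in diameter, its top at 28 mm height; twelve saw teeth 10 mm high stand on its rim (radius 84 to 100 mm) with flat notches 14 mm long between them.
- post_fl (a point): Centre of the top of one of four upright finger posts of the carousel: steel, the top 30 mm a black grip sleeve of 12 mm diameter; on a 74 mm radius, 90 degrees apart, up to 110 mm height (36 mm above the tops of the vials). At the start this one stands at base x = -52, y = +52 mm, beside the pawl lever.
- post_fr (a point): Top of the finger post that starts at x = -52, y = -52 mm in the base frame. Turned back one notch it stands at x = -71, y = -19 mm.
- post_br (a point): Top of the finger post that starts at x = +52, y = -52 mm in the base frame.
- post_bl (a point): Top of the finger post that starts at x = +52, y = +52 mm in the base frame.
- pawl (a joint): Pawl angle, rad: 0 = nose down in a notch, 0.87 = thrown back on its stop (nose up, lever leaning 50 degrees to base +y). Steel bell crank on a pin parallel to base x, at base x = -92, y = 45, z = 46 mm; a 45 mm arm runs to base -y to the nose, a thumb lever stands upright. Weighted: past about 0.45 rad it falls to the thrown-back stop and stays, below that it falls into the teeth.
- pawl_knob (a point): Centre of the black ball, 20 mm in diameter, on the thumb lever, 55 mm from the pin: engaged at base x = -92, y = 45, z = 101 mm; thrown back at y = 87, z = 81 mm. Push it to base +y to lift the pawl, from the other side to -y to drop it; under 1 N moves it. The grey bracket beside the pin is 58 mm high, at x = -111 to -102, y = 33 to 73 mm.
- pawl_nose (a point): Tip of the pawl's nose (12 mm wide, 5 mm thick along the rim), engaged at base x = -92, y = 0, z = 28 mm.
- dropper_bottle: Bystander: white plastic dropper bottle, 33 mm diameter, 80 mm tall, standing left of the carousel. Origin under its centre.
- loose_vial: Bystander: capped glass vial, 14 mm diameter, 42 mm tall, standing on the desk in front of the carousel on the right. Origin under its centre.
- tally: Bystander: hand tally counter lying on the desk to the left, 58x54x26 mm. Origin under it.
- pen: Bystander: ball pen, 145 mm long, lying on the notebook to the right. Origin under its middle.
- vial_1: Capped glass vial, 14 mm diameter, 42 mm tall, standing loose in a pocket of the carousel (pockets on a 52 mm radius, 18 mm high cups; vial foot at 31 mm, top at 73 mm above the desk). Origin under its centre.
- vial_2: Capped glass vial, 14 mm diameter, 42 mm tall, standing loose in a pocket of the carousel (pockets on a 52 mm radius, 18 mm high cups; vial foot at 31 mm, top at 73 mm above the desk). Origin under its centre.
- vial_3: Capped glass vial, 14 mm diameter, 42 mm tall, standing loose in a pocket of the carousel (pockets on a 52 mm radius, 18 mm high cups; vial foot at 31 mm, top at 73 mm above the desk). Origin under its centre.
- vial_4: Capped glass vial, 14 mm diameter, 42 mm tall, standing loose in a pocket of the carousel (pockets on a 52 mm radius, 18 mm high cups; vial foot at 31 mm, top at 73 mm above the desk). Origin under its centre.
- vial_5: Capped glass vial, 14 mm diameter, 42 mm tall, standing loose in a pocket of the carousel (pockets on a 52 mm radius, 18 mm high cups; vial foot at 31 mm, top at 73 mm above the desk). Origin under its centre.
- vial_6: Capped glass vial, 14 mm diameter, 42 mm tall, standing loose in a pocket of the carousel (pockets on a 52 mm radius, 18 mm high cups; vial foot at 31 mm, top at 73 mm above the desk). Origin under its centre.

How it is judged:
On the way, in this order (a step that is already met when the one before it is completed fails the run):
1. the pawl is lifted and thrown back while the carousel is still in its notch (value of joint pawl above 0.7 rad and value of joint carousel between -0.12 and 0.12 rad), for 0.2 s.
2. with the pawl up, the carousel is pushed backward past the tooth (value of joint pawl above 0.5 rad and value of joint carousel below -0.3 rad), for 0.2 s.
At the end, for the whole second after the job is handed in: The carousel stands one notch (0.524 rad) further back than at the start, between 0.42 and 0.61 rad back, at rest; the pawl's nose is down in that notch (pawl joint under 0.07 rad); all vials stand in their pockets (value of joint carousel between -0.61 and -0.42 rad and value of joint pawl below 0.07 rad and velocity of joint carousel between -0.05 and 0.05 rad/s and z of each of vial_1, vial_2, vial_3, vial_4, vial_5, vial_6 in the frame of carousel_hub below -0.009 m); the robot touches nothing.
It fails at once if a vial is lifted out of its pocket (raised more than 10 mm) or tipped (not (z of vial_1 in the frame of carousel_hub below -0.009 m) or not (z of vial_2 in the frame of carousel_hub below -0.009 m) or not (z of vial_3 in the frame of carousel_hub below -0.009 m) or not (z of vial_4 in the frame of carousel_hub below -0.009 m) or not (z of vial_5 in the frame of carousel_hub below -0.009 m) or not (z of vial_6 in the frame of carousel_hub below -0.009 m) or angle between any of vial_1, vial_2, vial_3, vial_4, vial_5, vial_6's own z axis and vertical above 0.4 rad).
It fails at once if the dropper bottle, the loose vial, the tally counter or the pen is moved more than 20 mm (distance of any of dropper_bottle, loose_vial, tally, pen from where it was at the start of the episode above 0.02 m).
It also fails if it takes over 48 s, if anything falls off the work surface, if the arm or the gripper's body presses on something with over 40 N, if the wrist force passes 120 N, or if a joint passes its speed limit or range.

## Working session

There is one attempt and no reset: what is moved stays moved. The work goes in short steps, Python scripts to look and compute and a tool call to move; the robot and the scene stay as the last step left them, time stands still between calls to the robot, and variables do not carry over. Pictures are saved under pics/ and viewed, about 8 in all and at most 12, crops included, and the job is handed in when it is done.

Besides the shell and the picture viewer there is one more tool, called after "Call:" by a JSON object that holds its "fn" and its "kwargs", one argument or row to a line. play_rows: Moves the arm, as the interface text tells. Its arguments: {"type":"object","properties":{"targets":{"type":"array"},"squeeze":{"type":"number"}},"required":["targets"]}

```bash
mkdir -p pics; cat > h.py <<'E'
import numpy as np, cv2
from plant import env
def cam(n):
    c=env.camera(n); f=200/np.tan(np.radians(c["vertical_fov"])/2); return c,f
def pts(c,f):
    v,u=np.mgrid[0:400,0:640]; z=c["range_z"]
    P=np.stack([(u-c["cx"])/f*z,-(v-c["cy"])/f*z,-z],-1)
    T=np.array(c["pose"]); return P@T[:3,:3].T+T[:3,3]
def save(n,im): cv2.imwrite("pics/"+n,im[...,::-1])
E
python3 - <<'E'
from h import *
for n in("top","scene"):
    c,f=cam(n); print(n,f,c["cx"],c["cy"],np.round(c["pose"],3).tolist(),[k for k in c]); save(n+"0.png",c["frame"]); np.save(n+"0.npy",pts(c,f))
print(env.sense())
E
```

```text
top 427.87085417054874 325.98547404622985 204.2528087276287 [[0.02, 0.994, -0.105, 0.404], [-1.0, 0.02, 0.0, 0.051], [0.002, 0.105, 0.994, 1.193], [0.0, 0.0, 0.0, 1.0]] ['frame', 'range_z', 'vertical_fov', 'cx', 'cy', 'pose']
scene 476.15778402535557 323.05787331706756 200.7204707858363 [[-0.855, 0.308, -0.417, 0.058], [-0.518, -0.527, 0.674, 0.841], [-0.012, 0.792, 0.61, 0.787], [0.0, 0.0, 0.0, 1.0]] ['frame', 'range_z', 'vertical_fov', 'cx', 'cy', 'pose']
{'time': 0.1, 'joints': array([-1.21298753e+00,  1.26361963e-01, -4.04852414e-02,  1.40541914e+00,
       -1.15992500e-05,  1.57075056e+00]), 'dq': array([ 0.0008291 , -0.00063746,  0.00306798, -0.00046396,  0.00121766,
       -0.00074275]), 'tau': array([-4.39736774e-03, -4.36905169e+01,  3.53605342e+01,  1.35953771e-02,
       -3.69488534e-04, -1.01422316e-05]), 'tcp_pos': array([ 0.18373612, -0.49140993,  0.23059414]), 'orientation': array([ 0.12575014, -0.12594316,  0.69632846, -0.69530705]), 'contact_force': array([-0.42657709,  0.89053397,  0.12997421]), 'ft_torque': array([ 0.03282825, -0.00771633, -0.02678736]), 'grip_width': 0.08550274047806723}
```

View pics/top0.png

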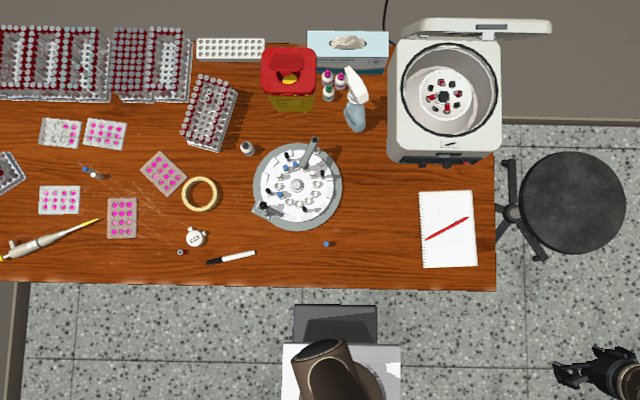

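View pics/scene0.png

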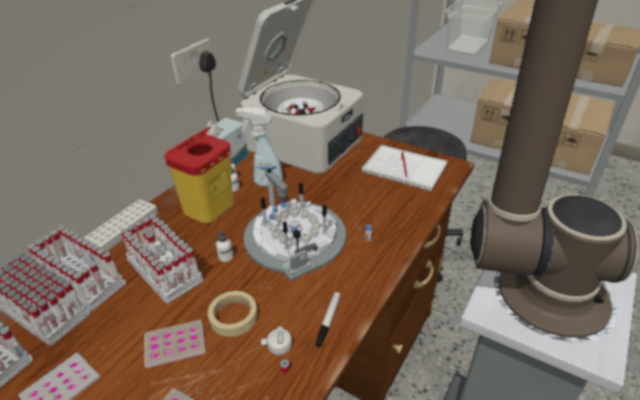

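```bash
python3 - <<'E'
from h import *
P=np.load("top0.npy"); im=cv2.imread("pics/top0.png")
crop=cv2.resize(im[125:245,235:360],None,fx=5,fy=5,interpolation=cv2.INTER_CUBIC)
cv2.imwrite("pics/topc.png",crop)
Q=P[125:245,235:360].reshape(-1,3)
print("desk z",np.median(P[180:260,360:400,2]), np.isfinite(Q).all(), (Q[:,2]==0).sum())
m=(Q[:,2]>.008)&(Q[:,2]<.045)
xy=(Q[m,:2]*1000).astype(np.float32)
print(m.sum(),cv2.minEnclosingCircle(xy), xy.min(0),xy.max(0))
for lo,hi in((.085,.12),(.12,.14)):
    k=(P[...,2]>lo)&(P[...,2]<hi); k[:125]=0;k[245:]=0;k[:,:235]=0;k[:,360:]=0
    n,l,s,ce=cv2.connectedComponentsWithStats(k.astype(np.uint8))
    for i in range(1,n): print(lo,s[i,4],ce[i].round(1),P[l==i].mean(0).round(4),P[l==i].max(0).round(3))
E
```

```text
desk z -0.0006574505320040558 True 0
5548 ((604.5037231445312, 107.10853576660156), 196.69808959960938) [417.99033  -37.599785] [752.1561  290.03043]
0.085 1 [316. 145.] [0.6755 0.0808 0.0927] [0.676 0.081 0.093]
0.085 26 [285.8 154.9] [0.645  0.1582 0.104 ] [0.651 0.165 0.113]
0.085 1 [309. 158.] [0.6348 0.0972 0.119 ] [0.635 0.097 0.119]
0.085 2 [299.  160.5] [0.6283 0.1227 0.1165] [0.63  0.123 0.118]
0.085 1 [308. 160.] [0.6297 0.0997 0.1182] [0.63  0.1   0.118]
0.085 13 [306.7 165.2] [0.6182 0.1032 0.1073] [0.626 0.108 0.12 ]
0.085 1 [302. 168.] [0.6085 0.1144 0.1192] [0.609 0.114 0.119]
0.085 21 [321.6 172.6] [0.6    0.0645 0.1058] [0.607 0.069 0.113]
0.085 23 [267.1 190.5] [0.5508 0.203  0.1051] [0.557 0.208 0.113]
0.085 49 [262.4 205.3] [0.5122 0.2135 0.1069] [0.521 0.223 0.113]
0.085 22 [303.3 208.5] [0.5062 0.1091 0.1066] [0.512 0.115 0.112]
0.12 252 [307.9 152.1] [0.6474 0.0998 0.1308] [0.689 0.124 0.138]
```

View pics/topc.png

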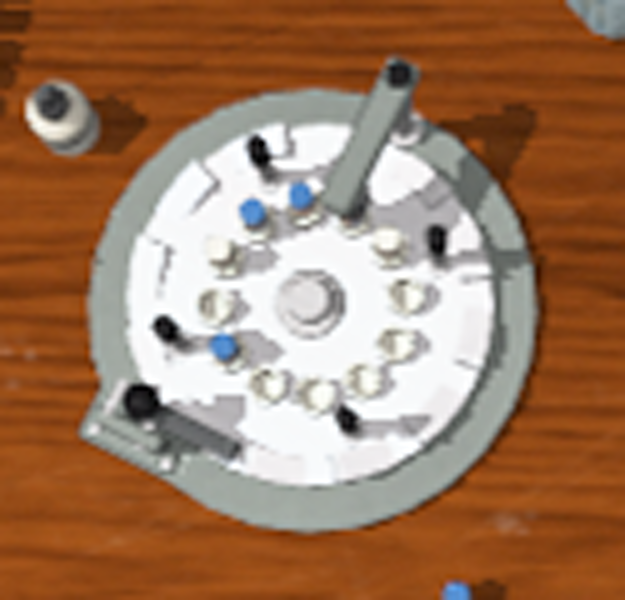

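Call:
{"fn": "play_rows", "kwargs": {
  "targets": [
    [-1,26,56,0,0,0,5],
    [-1,26,56,0,0,0,5],
    [-1,26,56,0,0,0,5],
    [-1,26,56,0,0,0,5],
    [-1,26,56,0,0,0,5]
  ],
  "squeeze": 20
}}

```text
time: 0.72
tcp_pos: [0.3132, -0.2083, 0.2273]
orientation: [0.274, -0.275, 0.653, -0.65]
contact_force: [1.5, -0.1, -0.2]
grip_width: 0.0001
```

Call:
{"fn": "play_rows", "kwargs": {
  "targets": [
    [-1,26,56,0,0,0,5],
    [-1,26,56,0,0,0,5],
    [-1,26,56,0,0,0,5],
    [-1,26,56,0,0,0,5],
    [-1,26,56,0,0,0,0]
  ]
}}

```text
time: 1.35
tcp_pos: [0.4422, 0.0767, 0.2269]
orientation: [0.387, -0.388, 0.592, -0.59]
contact_force: [1.1, -0.8, -0.3]
grip_width: -0.0001
```

Call:
{"fn": "play_rows", "kwargs": {
  "targets": [
    [-1,27,53,0,0,0,-2],
    [-1,28,53,0,0,0,0],
    [-1,0,0,-50,0,0,0],
    [-1,0,0,-50,0,0,0]
  ]
}}

```text
time: 1.85
tcp_pos: [0.502, 0.1928, 0.1266]
orientation: [0.381, -0.377, 0.597, -0.596]
contact_force: [-0.5, -0.5, -0.4]
grip_width: -0.0001
```

```bash
cat >> h.py <<'E'
C=np.array([.5755,.1337]); a=np.radians(-25.5); R=np.array([[np.cos(a),-np.sin(a)],[np.sin(a),np.cos(a)]])
def tob(p): return (np.asarray(p)[:2]-C)@R*1000
def tow(b): return C+R@np.asarray(b)/1000
E
python3 - <<'E'
from h import *
s=env.sense(); print(s["tcp_pos"],tob(s["tcp_pos"]),s["contact_force"])
c,f=cam("wrist"); save("w1.png",c["frame"])
c,f=cam("top"); save("t1.png",cv2.resize(c["frame"][125:245,235:360],None,fx=4,fy=4))
E
```

```text
[0.50202558 0.19276269 0.12663321] [-91.7440796   21.67756283] [-0.46573263 -0.45981531 -0.4132611 ]
```

View pics/w1.png

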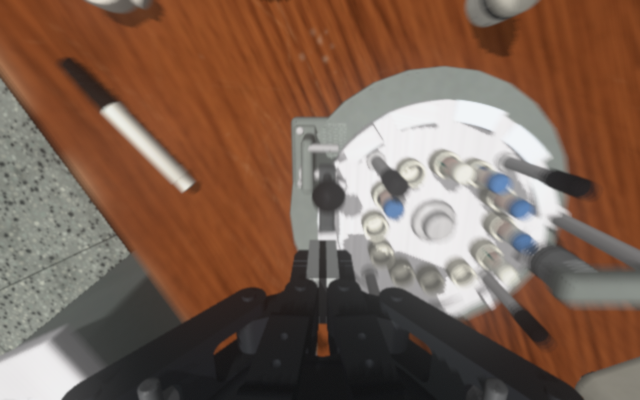

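Call:
{"fn": "play_rows", "kwargs": {
  "targets": [
    [-1,-6,-11,0,0,0,0],
    [-1,0,0,-20,0,0,0],
    [-1,0,0,-20,0,0,0],
    [-1,0,0,0,0,0,0]
  ]
}}

```text
time: 2.45
tcp_pos: [0.4945, 0.1776, 0.0903]
orientation: [0.38, -0.377, 0.598, -0.597]
contact_force: [-0.4, 0.1, 0.1]
grip_width: -0.0
```

```bash
python3 - <<'E'
from h import *
s=env.sense(); print(s["tcp_pos"],tob(s["tcp_pos"]),s["contact_force"])
E
```

```text
[0.49448031 0.17756981 0.09033484] [-92.01361804   4.71637162] [-0.35223737  0.07507171  0.11366901]
```

Call:
{"fn": "play_rows", "kwargs": {
  "targets": [
    [-1,4,8,-4,0,0,0],
    [-1,4,8,0,0,0,0],
    [-1,4,8,0,0,0,0],
    [-1,4,8,0,0,0,0]
  ]
}}

```text
time: 2.95
tcp_pos: [0.5137, 0.2116, 0.0913]
orientation: [-0.382, 0.374, -0.598, 0.598]
contact_force: [-0.8, -0.5, -0.1]
grip_width: 0.0003
```

Call:
{"fn": "play_rows", "kwargs": {
  "targets": [
    [-1,4,8,0,0,0,0],
    [-1,4,8,0,0,0,0],
    [-1,2,4,0,0,0,0]
  ]
}}

```text
time: 3.32
tcp_pos: [0.5246, 0.2339, 0.091]
orientation: [-0.382, 0.374, -0.597, 0.598]
contact_force: [-0.9, -0.0, 0.5]
grip_width: 0.0005
```

```bash
python3 - <<'E'
from h import *
s=env.sense(); print(s["tcp_pos"],tob(s["tcp_pos"]),s["contact_force"])
c,f=cam("wrist"); save("w2.png",c["frame"])
E
```

```text
[0.5246284  0.23389926 0.09100737] [-89.05284814  68.53758518] [-0.85036153 -0.01576024  0.4650329 ]
```

View pics/w2.png

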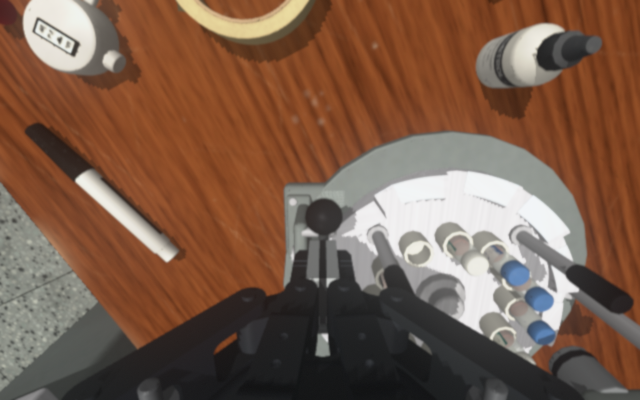

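Call:
{"fn": "play_rows", "kwargs": {
  "targets": [
    [-1,-2,-4,30,0,0,0],
    [-1,0,0,35,0,0,0],
    [-1,-14,-50,0,0,0,0],
    [-1,-14,-50,0,0,0,0],
    [-1,-3,-45,0,0,0,0]
  ]
}}

```text
time: 4.0
tcp_pos: [0.4906, 0.0839, 0.157]
orientation: [-0.383, 0.376, -0.596, 0.597]
contact_force: [0.5, -0.0, 0.9]
grip_width: 0.0002
```

Call:
{"fn": "play_rows", "kwargs": {
  "targets": [
    [-1,0,0,0,0,0,0]
  ]
}}

```text
time: 4.12
tcp_pos: [0.4901, 0.0815, 0.1573]
orientation: [-0.382, 0.375, -0.597, 0.598]
contact_force: [0.3, -0.1, 0.1]
grip_width: 0.0002
```

```bash
cat >> h.py <<'E'
def look(n):
    c,f=cam("top"); P=pts(c,f); save(n,cv2.resize(c["frame"][125:245,235:360],None,fx=4,fy=4,interpolation=cv2.INTER_CUBIC))
    dark=c["frame"].max(-1)<75
    k=(P[...,2]>.075)&(P[...,2]<.116)&dark; k[:125]=0;k[245:]=0;k[:,:235]=0;k[:,360:]=0
    nn,l,s,ce=cv2.connectedComponentsWithStats(k.astype(np.uint8))
    for i in range(1,nn):
        if s[i,4]>6:
            p=P[l==i].mean(0); b=tob(p); print(s[i,4],b.round(1),round(p[2],3),"r",round(np.hypot(*b),1),"ang",round(np.degrees(np.arctan2(b[1],b[0])),1))
    s=env.sense(); print(s["time"],s["tcp_pos"].round(4),tob(s["tcp_pos"]).round(1),s["contact_force"].round(2))
E
python3 -c "
from h import *
look('t2.png')"
```

```text
17 [52.1 50.4] 0.103 r 72.5 ang 44.0
37 [-90.1  86. ] 0.087 r 124.5 ang 136.3
4.175 [0.4903 0.0826 0.1574] [-54.9 -82.8] [ 0.56 -0.61 -0.51]
```

Call:
{"fn": "play_rows", "kwargs": {
  "targets": [
    [-1,0,0,-35,0,0,0],
    [-1,0,0,-30,0,0,0],
    [-1,0,0,0,0,0,0]
  ]
}}

```text
time: 4.55
tcp_pos: [0.4913, 0.0848, 0.0917]
orientation: [-0.384, 0.375, -0.596, 0.597]
contact_force: [-1.1, 0.2, 1.0]
grip_width: -0.0001
```

Call:
{"fn": "play_rows", "kwargs": {
  "targets": [
    [-1,2,8,0,0,0,0],
    [-1,1,8,0,0,0,0],
    [-1,1,7,0,0,0,0],
    [-1,1,6,0,0,0,0],
    [-1,0,0,0,0,0,0]
  ]
}}

```text
time: 5.18
tcp_pos: [0.4891, 0.1153, 0.0932]
orientation: [0.379, -0.381, 0.597, -0.595]
contact_force: [-0.4, 0.2, -1.0]
grip_width: -0.0001
```

```bash
sed -i 's/<75$/<95/' h.py; python3 -c "
from h import *
look('t3.png')"
```

```text
16 [64.  35.6] 0.103 r 73.3 ang 29.1
18 [ 37.5 -64.4] 0.106 r 74.5 ang -59.8
5.225 [0.4894 0.1153 0.0933] [-69.8 -53.7] [-3.84 -0.37 -1.81]
```

Call:
{"fn": "play_rows", "kwargs": {
  "targets": [
    [-1,3,5,-2,0,0,0],
    [-1,2,5,0,0,0,0],
    [-1,1,3,0,0,0,0],
    [-1,0,0,0,0,0,0]
  ]
}}

```text
time: 5.72
tcp_pos: [0.4933, 0.129, 0.0926]
orientation: [0.378, -0.383, 0.597, -0.595]
contact_force: [-1.7, -1.9, -0.9]
grip_width: -0.0003
```

```bash
python3 -c "
from h import *
look('t4.png')"
```

```text
19 [70.3 21. ] 0.105 r 73.4 ang 16.7
16 [ 21.9 -71.1] 0.107 r 74.4 ang -72.9
5.775 [0.4933 0.1289 0.0926] [-72.1 -39.7] [-1.65 -0.51 -1.4 ]
```

Call:
{"fn": "play_rows", "kwargs": {
  "targets": [
    [-1,2,3,0,0,0,0],
    [-1,0,0,0,0,0,0]
  ]
}}

```text
time: 6.02
tcp_pos: [0.496, 0.1322, 0.093]
orientation: [0.379, -0.382, 0.597, -0.595]
contact_force: [-0.3, -0.6, -0.6]
grip_width: -0.0003
```

```bash
python3 -c "
from h import *
look('t5.png')
c,f=cam('top'); P=pts(c,f)
k=(P[...,2]>.085)&(P[...,2]<.116)
k[:125]=0;k[245:]=0;k[:,:235]=0;k[:,360:]=0
n,l,s,ce=cv2.connectedComponentsWithStats(k.astype(np.uint8))
for i in range(1,n):
  if s[i,4]>6:
    b=tob(P[l==i].mean(0)); print(s[i,4],b.round(1),np.degrees(np.arctan2(b[1],b[0])).round(1))
"
```

```text
13 [72.  17.5] 0.106 r 74.1 ang 13.7
18 [ 18.1 -72.2] 0.105 r 74.5 ang -75.9
6.075 [0.496  0.1321 0.0931] [-71.1 -35.6] [-0.37  0.23 -0.46]
20 [70.7 18.5] 14.7
23 [ 17.4 -71.3] -76.3
```

Call:
{"fn": "play_rows", "kwargs": {
  "targets": [
    [-1,-5,-11,0,0,0,0],
    [-1,0,0,35,0,0,0],
    [-1,0,0,35,0,0,0],
    [-1,0,0,0,0,0,0]
  ]
}}

```text
time: 6.62
tcp_pos: [0.4906, 0.119, 0.1652]
orientation: [0.379, -0.381, 0.597, -0.595]
contact_force: [-0.3, 0.4, -0.3]
grip_width: -0.0
```

```bash
python3 -c "
from h import *
look('t6.png'); s=env.sense(); print((tow([-94,126])-s['tcp_pos'][:2])*1000)
"
```

```text
21 [ 17.6 -71.5] 0.106 r 73.7 ang -76.2
6.675 [0.4898 0.1189 0.1637] [-71.  -50.3] [ 0.44 -0.56  0.97]
[ 55.08007201 169.00813802]
```

View pics/t6.png

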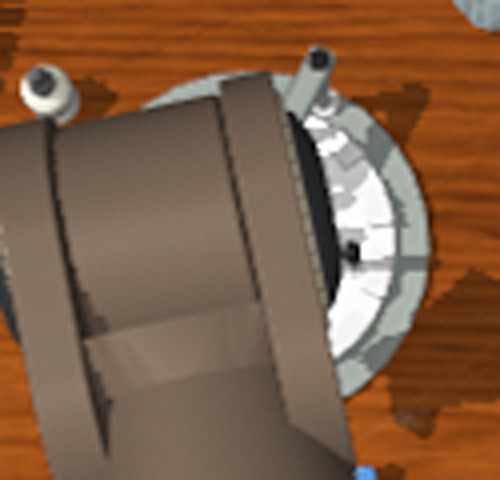

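Call:
{"fn": "play_rows", "kwargs": {
  "targets": [
    [-1,10,45,0,0,0,0],
    [-1,15,45,0,0,0,0],
    [-1,15,45,0,0,0,0],
    [-1,13,33,0,0,0,0],
    [-1,0,0,0,0,0,0]
  ]
}}

```text
time: 7.3
tcp_pos: [0.5419, 0.2886, 0.1572]
orientation: [0.375, -0.383, 0.598, -0.596]
contact_force: [-0.0, 0.3, -0.2]
grip_width: -0.0
```

```bash
python3 -c "
from h import *
look('t7.png'); c,f=cam('wrist'); save('w3.png',c['frame'])
"
```

```text
13 [71.9 17.4] 0.107 r 74.0 ang 13.6
9 [48.7 -8.9] 0.104 r 49.5 ang -10.3
18 [-17.1  70. ] 0.103 r 72.1 ang 103.7
19 [ 17.8 -72.1] 0.106 r 74.3 ang -76.1
43 [-90.9  85.7] 0.087 r 124.9 ang 136.7
15 [-70.7 -19.2] 0.106 r 73.3 ang -164.8
11 [-90.6  10.9] 0.079 r 91.2 ang 173.2
7.35 [0.5414 0.2874 0.1573] [-97. 124.] [-0.95  0.02 -0.23]
```

View pics/t7.png

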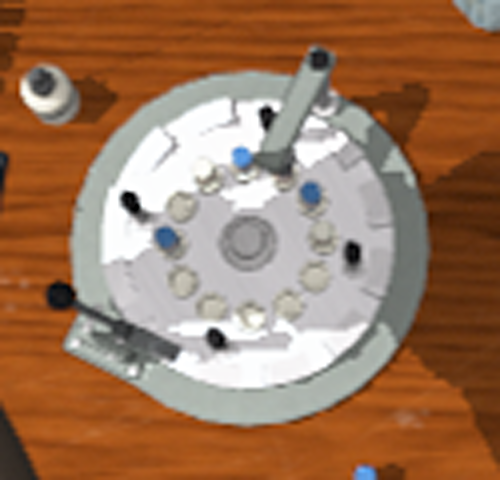

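Call:
{"fn": "play_rows", "kwargs": {
  "targets": [
    [-1,4,-1,-40,0,0,0],
    [-1,0,0,-40,0,0,0],
    [-1,0,0,0,0,0,0]
  ]
}}

```text
time: 7.78
tcp_pos: [0.5442, 0.2815, 0.0765]
orientation: [0.373, -0.382, 0.598, -0.597]
contact_force: [-0.4, -0.2, 0.1]
grip_width: -0.0003
```

Call:
{"fn": "play_rows", "kwargs": {
  "targets": [
    [-1,-3,-7,0,0,0,0],
    [-1,-3,-7,0,0,0,0],
    [-1,-4,-8,0,0,0,0],
    [-1,-4,-8,0,0,0,0],
    [-1,-3,-6,0,0,0,0]
  ]
}}

```text
time: 8.4
tcp_pos: [0.5334, 0.251, 0.0907]
orientation: [0.384, -0.372, 0.601, -0.594]
contact_force: [-0.4, -0.7, -0.3]
grip_width: -0.0001
```

Call:
{"fn": "play_rows", "kwargs": {
  "targets": [
    [-1,0,0,0,0,0,0],
    [-1,0,0,0,0,0,0]
  ]
}}

```text
time: 8.65
tcp_pos: [0.5332, 0.2498, 0.0914]
orientation: [0.384, -0.372, 0.601, -0.594]
contact_force: [-0.0, 0.1, 0.3]
grip_width: 0.0001
```

```bash
python3 -c "
from h import *
look('t8.png'); c,f=cam('wrist'); save('w4.png',c['frame'])
"
```

```text
13 [71.9 17.4] 0.107 r 73.9 ang 13.6
10 [49.3 -8.9] 0.106 r 50.1 ang -10.3
17 [-17.   70.3] 0.104 r 72.3 ang 103.6
19 [ 17.8 -72.1] 0.106 r 74.3 ang -76.1
45 [-91.1  43.9] 0.108 r 101.1 ang 154.3
15 [-70.3 -18.9] 0.106 r 72.8 ang -164.9
8.7 [0.5331 0.2499 0.0913] [-88.3  86.6] [-0.34  0.25 -1.2 ]
```

Call:
{"fn": "play_rows", "kwargs": {
  "targets": [
    [-1,5,12,5,0,0,0],
    [-1,0,10,40,0,0,0],
    [-1,0,10,50,0,0,0],
    [-1,0,0,0,0,0,0],
    [-1,0,0,0,0,0,0]
  ]
}}

```text
time: 9.38
tcp_pos: [0.5385, 0.2857, 0.1869]
orientation: [0.383, -0.374, 0.601, -0.594]
contact_force: [-0.1, -0.6, -0.5]
grip_width: 0.0002
```

```bash
python3 -c "
from h import *
look('t9.png'); c,f=cam('wrist'); save('w5.png',c['frame'])
k0=np.load('top0.npy')
c,f=cam('top');P=pts(c,f)
for Q in(k0,P):
  m=np.zeros((400,640),bool); m[195:215,255:272]=1; m&=(Q[...,2]>.095); print(m.sum(),tob(Q[m].mean(0)),Q[m][:,2].max())
"
```

```text
13 [72.  17.5] 0.106 r 74.1 ang 13.7
9 [48.7 -8.8] 0.104 r 49.5 ang -10.3
17 [-17.   70.1] 0.105 r 72.1 ang 103.7
19 [ 17.8 -72.1] 0.106 r 74.3 ang -76.1
43 [-91.   44.3] 0.107 r 101.3 ang 154.1
16 [-70.5 -18.8] 0.106 r 73.0 ang -165.1
9.425 [0.5386 0.2858 0.1871] [-98.8 121.3] [0.69 0.41 0.2 ]
49 [-91.46368446  44.73902311] 0.11322739141462201
50 [-92.02369182  40.90957036] 1.192699609553137
```

View pics/t9.png

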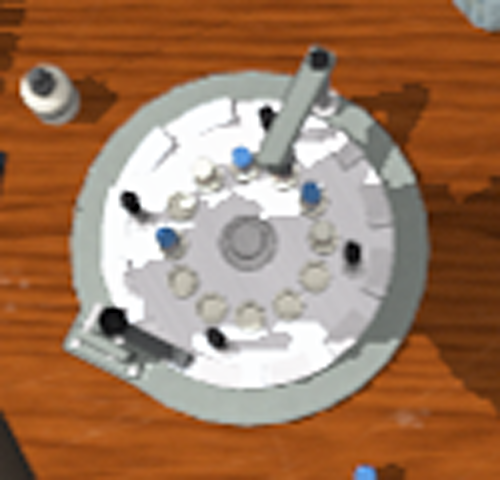

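View pics/w5.png

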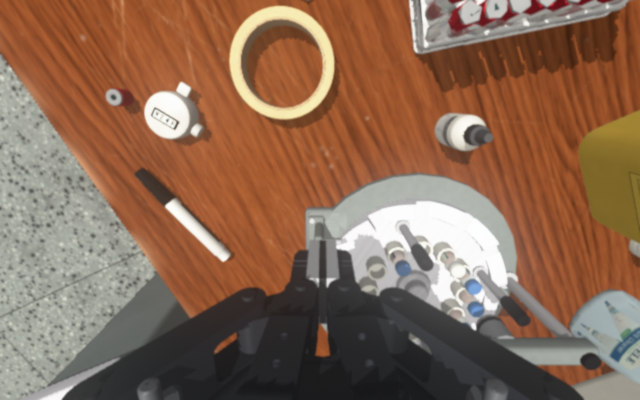

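```bash
python3 -c "
from h import *
a=cv2.imread('pics/top0.png'); P0=np.load('top0.npy')
c,f=cam('top'); b=c['frame'][...,::-1]; P=pts(c,f)
for im,Q in((a,P0),(b,P)):
  m=np.zeros((400,640),bool); m[195:215,255:272]=1; m&=(Q[...,2]>.08)&(Q[...,2]<.12)&(im.max(-1)<95)
  v,u=np.nonzero(m); print(m.sum(),u.mean(),v.mean(),tob(Q[m].mean(0)))
  n=np.zeros((400,640),bool); n[200:225,262:290]=1; B=(Q-np.r_[C,0])[...,:2]@R*1000
  n&=(abs(B[...,0]+92)<5)&(B[...,1]<6)&(B[...,1]>0); print('nose z',Q[n][:,2].round(4))
s=env.sense(); print(s['contact_force'],s['dq'].round(3))
"
```

```text
43 262.6511627906977 205.25581395348837 [-91.05800134  44.24744059]
nose z [0.049  0.0467 0.0515 0.0475 0.0495 0.0443 0.0476 0.0456 0.0497 0.046 ]
43 262.6511627906977 205.25581395348837 [-91.06678591  44.19644352]
nose z [0.0548 0.0499 0.05   0.0478 0.052  0.0469 0.0484 0.0469 0.0476 0.0458]
[ 0.99385901  0.03316319 -0.04782173] [-0.002 -0.003 -0.004  0.001  0.001 -0.   ]
```

The knob's pixels match the engaged start pose exactly, so I'm handing the job in.

```bash
python3 -c "
from h import *
print(env.close_job())"
```

```text
the job is handed in; nothing more can be done
None
```

I threw the pawl back with the shut fingertips, pushed post_fr backward one notch, then pushed the lever over from the other side so the pawl dropped. I handed the job in at about 9.5 s with the arm raised clear; no verdict came back.

- **Carousel:** the four posts stand about 30 to 31 degrees (roughly 0.53 rad) back from the start. The individual posts disagree by about 1.5 degrees, which is within the measuring noise.
- **Pawl:** thrown back, the knob measured y about 86 mm against the 87 mm given. At the end its pixel centroid was identical to the engaged start picture. The depth reading at the nose was noisy but matched the start to within 1 to 2 mm, so it supports the nose being down without proving it by itself.
- **A check that failed:** one knob measurement, at y = 40.9 mm, was spoiled by a bad depth pixel. I redid it with a proper mask, which gave 44.2 mm, the same as at the start.
- **Vials and bystanders:** the last pictures show the vials that are in view standing in their pockets. The dropper bottle, loose vial and tally look untouched. I did not check the pen again after the start, and the arm went nowhere near it after its first swing across.

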